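Clamp a serving-board blank in the sanding jig with its two cam levers

ROBOT

A 7-joint arm with a two-finger parallel gripper is mounted at the origin on the work surface. World frame = base frame: x ahead of the robot, y to its left, z up, the work surface at z = 0. Lengths are in m, angles in rad, forces in N, time in s.
With the tool pointing down it reaches from about 0.425 to 0.875 m from the base axis. Payload 4.7 kg.
Tool frame: the origin (TCP) lies at the very end of the fingers, on their centre line; the grasp point (between the pads) lies 19 mm behind it (grip_point_offset is the distance from the TCP to the grasp point, in m); x points along the fingers, z is the direction in which the jaws open and shut, and the axes are right-handed (so a half turn about x gives the same grasp; the last joint's range is limited). The gripper opens to 87 mm and grips with 3 to 60 N. Pads are 19 mm wide; open, the fingers measure 117 mm over their backs; the gripper's body (75 mm by 190 mm) begins 51 mm behind the grasp point.
Start: joints at [1.313, 0.321, -0.07, 1.45, 0.023, 1.371, -0.057], TCP at [0.174, -0.626, 0.223] pointing down, gripper open.
Joint ranges: [-2.86, 2.86], [-0.3, 2.09], [-1.38, 1.24], [0.06, 2.45], [-1.56, 4.7], [0.09, 2.05], [-2.69, 2.69]. Speed limits (rad/s): [2.57, 2.57, 3.14, 3.14, 3.14, 3.14, 3.14].

INTERFACE

Orientations are given as a rotation vector (axis times angle).
In Python, from bench import get_state, get_image, calibration, close_job, grip_point_offset gives the robot as it stands.
- The arm moves only by the tool play_rows, never from a script. Its argument "targets" is a list of rows, each an object with "claw": the closure, from 0 (fully open) to 1 (shut); "linear": the shift along the tool's x, y, z as a fraction of full scale, a list of three; "rotation": the turn, a rotation vector about the tool's x, y, z as a fraction of full scale, a list of three. In form: [{"claw": claw, "linear": [x, y, z], "rotation": [wx, wy, wz]}, ...]. A call has 1 to 10 rows; each row shifts and turns the pose as measured when the row begins, along the tool's axes as they then stand; what a row does not reach is not made up. Full scale, the value 1, is 2.5 cm for a shift and 90 degrees for a turn. A row lasts 1/12 s, in which the tool goes at most 41.7 mm and 7.16 degrees, less where a joint would pass 70% of its speed; a pose out of reach is approached as far as the arm can. A call with a number of a shift or a turn outside -1 to 1 is refused whole. A call with a gripper value outside its range is refused whole. The fingers move at their own pace and stop on an object; "newtons" is the grip in N (left out, the last holds). Time passes only in rows, so rows that do not move let the fingers close. It gives the time, the measured TCP pose, the force and the opening at its end, in the units of the state.
- get_state(): the state, without advancing time (a new reading comes with each control period).
- get_image(name): name is "side" or "top"; returns the picture (480x640x3 uint8, blue, green, red); there is no depth.
- calibration(name): a dict with "fx", "fy", "cx", "cy" (pixels), "rvec" (rotation vector, rad) and "tvec" (3), from world to camera coordinates, as OpenCV has them. Camera axes: x right, y down, z forward; pixel columns grow to the right and rows downward; lengths in m; the calibration is good to about 2 mm. A picture is of the moment at which its call begins. calibration takes no time and is no camera call.
- close_job(): hands the job in, once; it reports no verdict.
The state is a dict: "time": time; "joint_positions": joint angles; "qd": joint speeds; "joint_torque": joint torques, N m; "position": TCP position; "tool_rot": TCP orientation; "ft_force": force on the tool from outside, world axes, zero at the start; "torque": the same for the moment, N m; "grip_width": opening from 0.0 (shut) to 1.0 (fully open).
Only numpy, scipy, OpenCV 4.12 (cv2) and the standard library are available. Lean on these libraries where they do the work, as an engineer would, in place of code of your own. Each camera call takes 0.05 s, during which the arm holds its last target. There are 200 camera calls.

TASK

Clamp the board in the sanding jig: with a fingertip, push the two cam levers outward, each round as far as it goes, so that the cams press the board squarely and firmly up against the fence, then move clear. Only push the levers: do not touch the board itself, do not lift anything, and leave the tape measure, hammer and cork block where they are.

Things in the scene. Friction and masses are not known exactly. Their poses are not given: they have to be found in the camera images.
- jig: the sanding jig: a plywood base plate 310 x 440 x 12 mm lying fixed on the table (its top is 12 mm above the table). Origin on the table surface, 20 mm towards the fence from the middle of the plate; +x points across the plate to the fence, +y to the 'left' cam, z up. The plate spans x -175..+135 mm, y -220..+220 mm
- fence: straight wooden strip 28 x 360 x 26 mm fixed on the jig's plate, along the jig's y. Origin at plate-top height in the middle of the face that looks at the board; its x is the jig's +x, so that face is its x = 0 plane
- left_cam (a joint): turn of the left cam lever about its upright pivot: 0 = fully open, the lever points along the jig's -x (away from the fence); grows as the lever swings outward, clockwise seen from above, to 1.5 rad at its end stop, where the lever points nearly along the jig's +y. Stiff: it stays wherever it is left, and takes 1 to 3 N at the outer part of the lever to turn, rising to 6 to 12 N over the last 0.12 rad, where the cam squeezes the board on the fence
- right_cam (a joint): the same for the right cam lever, mirrored: 0 = fully open, pointing along the jig's -x; grows as it swings outward, counter-clockwise seen from above, to 1.5 rad at its end stop, nearly along the jig's -y
- left_pivot (a point): left cam's pivot, at the height of the plate's top: jig x -45 mm, y +85 mm. An eccentric wooden disc (52 mm across, centre 13 mm off the pivot, up to 23 mm above the plate) turns on it, with a lever bar; a steel bolt head stands on it up to 41 mm above the plate
- right_pivot (a point): right cam's pivot, the same, at jig x -45 mm, y -85 mm
- left_tip (a point): outer end of the left lever, 110 mm from the pivot. The lever is a dark wooden bar 16 mm wide with a 22 mm round end, its underside 15 mm and its top 31 mm above the plate; this point is at mid-height of the bar, so its pivot-to-tip line gives the lever's direction
- right_tip (a point): outer end of the right lever, the same
- board: the loose wooden serving-board blank lying flat on the plate between the cams and the fence: 85 x 240 x 20 mm with a 36 mm wide handle stub reaching to 206 mm from its middle on its +y side. Origin at the centre of the rectangle's underside; x across it (towards the fence), z up. It starts 3 to 9 mm short of the fence; the cams push it there
- edge_left (a point): point on the board's edge that faces the fence, 110 mm from its middle towards the left, at mid-thickness
- edge_right (a point): point on the board's edge that faces the fence, 110 mm from its middle towards the right, at mid-thickness
- tape: bystander: black tape measure 48 x 44 x 28 mm lying on the plate between the two cams. Origin at the centre of its underside
- hammer: bystander: hammer lying on the table to the left of the jig, about 0.3 m long along its x. Origin on its underside
- cork: bystander: cork sanding block 100 x 55 x 32 mm on the table to the right of the jig. Origin at the centre of its underside

How it is judged:
At the end, for the whole second after the job is handed in: both cam levers are turned to within 0.12 rad of their end stops (joint values above 1.38), both ends of the board's edge are within 2 mm of the fence, the board presses on the fence with more than 1 N and lies flat and still (value of joint each of left_cam, right_cam above 1.38 rad and x of each of edge_left, edge_right in the frame of fence above -0.002 m and contact force between board and fence above 1 N and linear speed of board below 0.01 m/s and angle between board's own z axis and vertical below 0.05 rad); the robot touches nothing.
It fails at once if the robot touches the board (contact force between any of the fingers, the arm and board above 0.5 N).
It fails at once if the board is lifted off the jig (z of board in the frame of jig above 0.022 m).
It fails at once if the tape measure, hammer or cork block is moved more than 20 mm (distance of any of tape, hammer, cork from where it was at the start of the episode above 0.02 m).
It also fails if it takes over 61 s, if anything falls off the work surface, if the arm or the gripper's body presses on something with over 40 N, if the wrist force passes 120 N, or if a joint passes its speed limit or range.

## Working session

There is one attempt and no reset: what is moved stays moved. The work goes in short steps, Python scripts to look and compute and a tool call to move; the robot and the scene stay as the last step left them, time stands still between calls to the robot, and variables do not carry over. Pictures are saved under pics/ and viewed, about 8 in all and at most 12, crops included, and the job is handed in when it is done.

Besides the shell and the picture viewer there is one more tool, called after "Request:" as name(argument=value, ...) on one line, values as JSON. play_rows: Moves the arm, as the interface text tells. Shift numbers are shares of 2.5 cm and turn numbers shares of 90 degrees, none past 1 either way. Its arguments: {"type":"object","properties":{"targets":{"type":"array"},"newtons":{"type":"number"}},"required":["targets"]}

```bash
mkdir -p pics; python3 - <<'E'
from bench import *
import cv2
print(get_state())
for n in("top","side"):
    cv2.imwrite(f"pics/{n}0.png",get_image(n)); print(calibration(n))
E
```

```text
{'time': 0.0, 'joint_positions': array([ 1.31309296,  0.32179756, -0.07010779,  1.45165151,  0.02260555,
        1.37080115, -0.05691179]), 'qd': array([-0.00027453,  0.00020908,  0.00044493,  0.00168041,  0.00125489,
       -0.00125757, -0.00089488]), 'joint_torque': array([ 8.35619267e-04, -4.91290784e+01, -4.03892091e-01, -3.12521982e+01,
       -6.40306226e-02,  4.37714683e-02,  1.86629445e-04]), 'position': array([ 0.17432246, -0.62562265,  0.22149001]), 'tool_rot': array([ 1.00775045,  1.32720628, -1.0059973 ]), 'ft_force': array([-1.35745233,  0.18919943, -0.14793672]), 'torque': array([ 0.02475519, -0.02322798,  0.03937463]), 'grip_width': 0.9992402832276912}
{'fx': 464.25837234307687, 'fy': 464.25837234307687, 'cx': 314.944213483674, 'cy': 237.22449039281392, 'rvec': array([ 2.14600813, -2.09851064,  0.17695564]), 'tvec': array([0.03436744, 0.60126926, 1.07711474])}
{'fx': 533.6165742818741, 'fy': 533.6165742818741, 'cx': 326.3476278778466, 'cy': 246.50500756269048, 'rvec': array([ 2.40161239, -0.07792188,  0.05076401]), 'tvec': array([-0.57152451,  0.09949622,  1.20276241])}
```

View pics/top0.png

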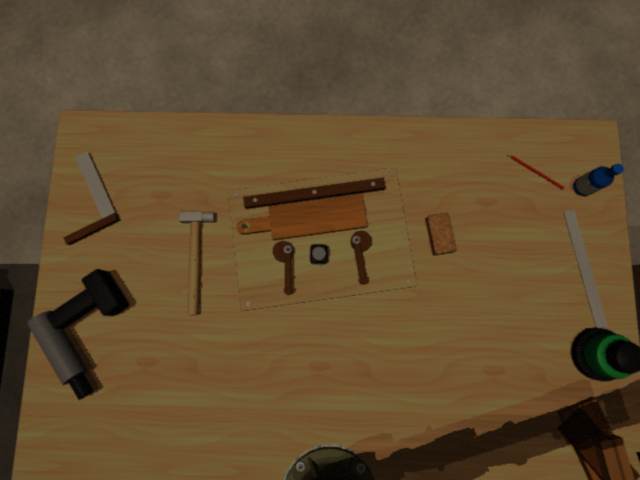

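View pics/side0.png

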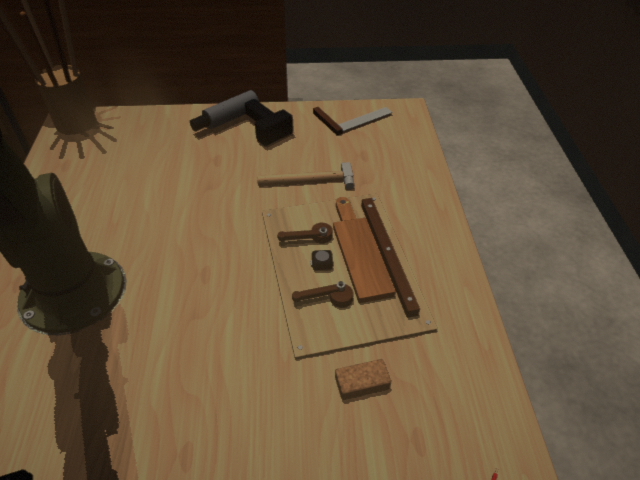

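The top view shows the jig plate with corners near (232,193), (398,170), (415,287), (243,309). The bolts are at about (287,249) and (357,240), and the lever tips at about (289,292) and (363,282). I'll enlarge both views to get more exact pixels.

```bash
python3 - <<'E'
import cv2,numpy as np
def crop(f,x,y,w,h,s,o):
    im=cv2.imread(f)[y:y+h,x:x+w]; im=cv2.resize(im,None,fx=s,fy=s,interpolation=cv2.INTER_CUBIC)
    im=cv2.convertScaleAbs(im,alpha=1.7,beta=10)
    for i in range(0,w,20): cv2.putText(im,str(x+i),(i*s,8),0,.3,(255,255,255)); cv2.line(im,(i*s,10),(i*s,16),(255,255,255))
    for i in range(0,h,20): cv2.putText(im,str(y+i),(0,i*s+4),0,.3,(255,255,255)); cv2.line(im,(20,i*s),(26,i*s),(255,255,255))
    cv2.imwrite(o,im)
crop("pics/top0.png",220,165,200,150,4,"pics/topc.png")
crop("pics/side0.png",250,190,190,150,4,"pics/sidec.png")
E
```

```text
(no output)
```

View pics/topc.png

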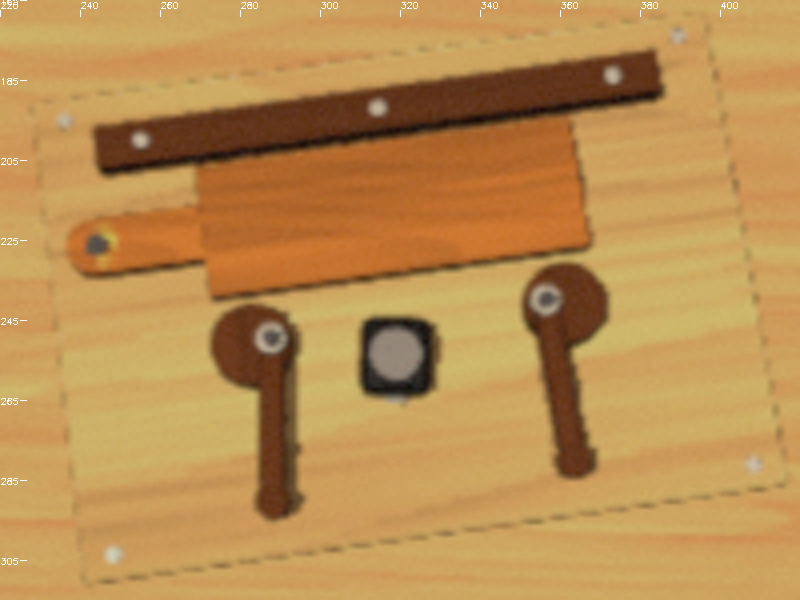

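View pics/sidec.png

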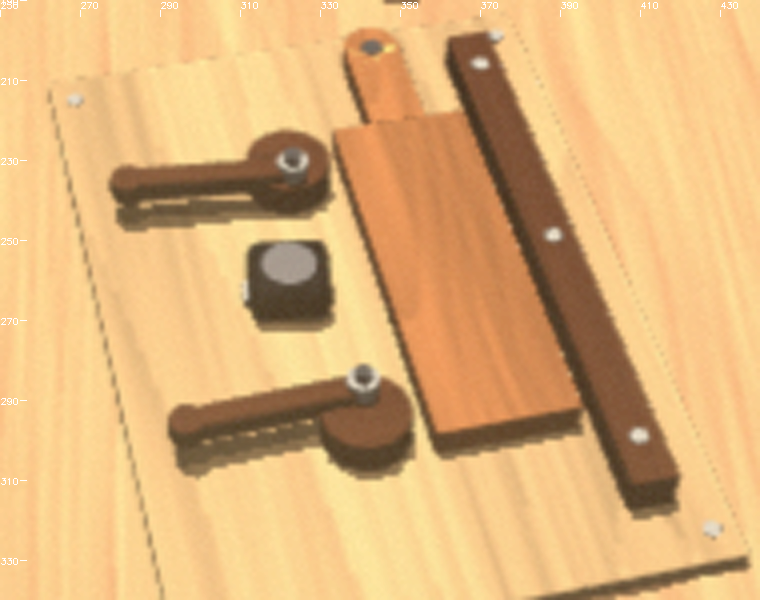

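Both crops show the levers clearly. In the top view the bolts are at (287.8,249.5) and (356.5,239.8), and the lever ends at (288.8,291) and (364,280.8). In the side view the bolts are at (323,230) and (340.8,284). I'll fit the jig pose from these points.

```bash
cat > h.py <<'E'
import numpy as np,cv2
from scipy.spatial.transform import Rotation as R
from bench import *
def unp(n,px,z):
    c=calibration(n);M=R.from_rotvec(c["rvec"]).as_matrix();o=-M.T@c["tvec"]
    d=M.T@np.array([(px[0]-c["cx"])/c["fx"],(px[1]-c["cy"])/c["fy"],1]);return (o+d*(z-o[2])/d[2])[:2]
E
python3 - <<'E'
from h import *
from scipy.optimize import least_squares
T=lambda*a:unp("top",*a);S=lambda*a:unp("side",*a)
P=[((-45,85),[T((287.75,249.5),.053),S((323,230),.053)]),((-45,-85),[T((356.5,239.75),.053),S((340.75,284),.053)]),
((135,220),[T((228.75,190.5),.012)]),((135,-220),[T((396.25,170.5),.012)]),((-175,-220),[T((416.75,285.75),.012)]),((-175,220),[T((241.25,310.75),.012)])]
a=np.array([p for p,q in P for _ in q])/1e3;b=np.array([x for p,q in P for x in q])
def f(v,a): c,s=np.cos(v[2]),np.sin(v[2]);return a@np.array([[c,s],[-s,c]])+v[:2]
r=least_squares(lambda v:(f(v,a)-b).ravel(),[.6,0,0]);print(r.x);print((f(r.x,a)-b)*1e3)
for t in [T((288.75,291),.043),S((281.25,236.25),.043),T((364,280.75),.043),S((295.75,295.5),.043)]:
    c,s=np.cos(r.x[2]),np.sin(r.x[2]);print("tip jig",((t-r.x[:2])@np.array([[c,-s],[s,c]]))*1e3,t)
print("piv",f(r.x,np.array([[-.045,.085],[-.045,-.085]])))
print(np.round(R.from_rotvec(get_state()["tool_rot"]).as_matrix(),3))
E
```

```text
[0.62731955 0.03545435 0.15657181]
[[ 0.78160519 -0.75918315]
 [-2.19867981  5.41264353]
 [-0.33802038 -2.07258137]
 [-3.36174621  2.69122476]
 [ 0.71565272  0.16413688]
 [ 6.88418396 -2.68381854]
 [-2.50713177 -2.6788495 ]
 [ 0.02413631 -0.0735726 ]]
tip jig [-144.82604654   96.3703703 ] [0.46923776 0.10806274]
tip jig [-142.88617208   89.529684  ] [0.47222059 0.10160822]
tip jig [-144.65315556  -87.03036529] [ 0.49800673 -0.07306761]
tip jig [-142.23553113  -90.41794034] [ 0.50092302 -0.07603676]
piv [[ 0.56961571  0.11239762]
 [ 0.5961243  -0.05552288]]
[[-0.001  0.963  0.268]
 [ 0.002  0.268 -0.963]
 [-1.    -0.    -0.002]]
```

Request:
play_rows(targets=[{"claw":1,"linear":[0,0.27,-0.96],"rotation":[0,0,0]},{"claw":1,"linear":[0,0.27,-0.96],"rotation":[0,0,0]},{"claw":1,"linear":[0,0.27,-0.96],"rotation":[0,0,0]},{"claw":1,"linear":[0,0.27,-0.96],"rotation":[0,0,0]},{"claw":1,"linear":[0,0.27,-0.96],"rotation":[0,0,0]},{"claw":1,"linear":[0,0.27,-0.96],"rotation":[0,0,0]},{"claw":1,"linear":[0,0.74,-0.56],"rotation":[0,0,0]},{"claw":1,"linear":[0,0.74,-0.56],"rotation":[0,0,0]},{"claw":1,"linear":[0,0.74,-0.56],"rotation":[0,0,0]},{"claw":1,"linear":[0,0.74,-0.56],"rotation":[0,0,0]}])

```text
time: 0.93
position: [0.2261, -0.3933, 0.2144]
tool_rot: [1.02, 1.334, -1.014]
ft_force: [-0.3, -0.3, 0.3]
grip_width: 0.327
```

Request:
play_rows(targets=[{"claw":1,"linear":[0,0.74,-0.54],"rotation":[0,0,0]},{"claw":1,"linear":[0,0.74,-0.54],"rotation":[0,0,0]},{"claw":1,"linear":[0,0.74,-0.54],"rotation":[0,0,0]},{"claw":1,"linear":[0,0.74,-0.54],"rotation":[0,0,0]},{"claw":1,"linear":[0,0.74,-0.54],"rotation":[0,0,0]},{"claw":1,"linear":[0,0.74,-0.54],"rotation":[0,0,0]},{"claw":1,"linear":[0,0.74,-0.54],"rotation":[0,0,0]},{"claw":1,"linear":[0,0.74,-0.54],"rotation":[0,0,0]},{"claw":1,"linear":[0,0.74,-0.54],"rotation":[0,0,0]},{"claw":1,"linear":[0,0.74,-0.54],"rotation":[0,0,0]}])

```text
time: 1.77
position: [0.3733, -0.203, 0.2122]
tool_rot: [1.021, 1.338, -1.016]
ft_force: [0.5, 0.6, -0.2]
grip_width: 0.001
```

Request:
play_rows(targets=[{"claw":1,"linear":[0.3,0.74,-0.54],"rotation":[0,0,0]},{"claw":1,"linear":[0.3,0.74,-0.54],"rotation":[0,0,0]},{"claw":1,"linear":[0.3,0.74,-0.54],"rotation":[0,0,0]},{"claw":1,"linear":[0.3,0.74,-0.54],"rotation":[0,0,0]},{"claw":1,"linear":[0.3,0.74,-0.54],"rotation":[0,0,0]},{"claw":1,"linear":[0.3,0.74,-0.54],"rotation":[0,0,0]},{"claw":1,"linear":[0.3,0.74,-0.54],"rotation":[0,0,0]},{"claw":1,"linear":[0.3,0.74,-0.54],"rotation":[0,0,0]},{"claw":1,"linear":[0.3,0.74,-0.54],"rotation":[0,0,0]}])

```text
time: 2.52
position: [0.5064, -0.0336, 0.1421]
tool_rot: [1.019, 1.335, -1.019]
ft_force: [0.3, 0.1, 1.0]
grip_width: -0.0
```

```bash
cat >> h.py <<'E'
J=np.array([.6273,.0355]);A=.1566;c,s=np.cos(A),np.sin(A);M=np.array([[c,-s],[s,c]])
def tojig(p): return M.T@(np.array(p)[:2]-J)
def rows(jp,z):
    "shift in row units from now to jig-frame point jp (mm), height z"
    st=get_state();w=np.append(M@(np.array(jp)/1e3)+J,z)
    d=R.from_rotvec(st["tool_rot"]).as_matrix().T@(w-st["position"]);print(jp,np.round(d/.025,2))
def here():
    st=get_state();m=R.from_rotvec(st["tool_rot"]).as_matrix();print(round(st["time"],2),"jig",np.round(tojig(st["position"])*1e3,1),"z",st["position"][2],"F",np.round(np.r_[M.T@st["ft_force"][:2],st["ft_force"][2]],1),"zaxis-yaw vs jig",np.degrees(np.arctan2(m[1,1],m[0,1])-A),"w",st["grip_width"],"tilt",np.degrees(np.arccos(-m[2,0])))
E
python3 -c "
from h import *
here();rows((-125,-50),.022);cv2.imwrite('pics/t1.png',get_image('top'))"
```

```text
2.52 jig [-130.2  -49.4] z 0.14207693516718659 F [0.3 0.  1. ] zaxis-yaw vs jig 5.829061224653773 w -0.0004074218726517213 tilt 0.8242290615127694
(-125, -50) [4.8  0.24 0.1 ]
```

Request:
play_rows(targets=[{"claw":1,"linear":[0.8,0.08,0.03],"rotation":[0,0,0]},{"claw":1,"linear":[0.8,0.08,0.03],"rotation":[0,0,0]},{"claw":1,"linear":[0.8,0.08,0.03],"rotation":[0,0,0]},{"claw":1,"linear":[0.7,0,0],"rotation":[0,0,0]},{"claw":1,"linear":[0.5,0,0],"rotation":[0,0,0]}])

```text
time: 2.98
position: [0.5162, -0.0237, 0.0486]
tool_rot: [1.017, 1.34, -1.003]
ft_force: [-0.7, -0.2, 0.1]
grip_width: 0.004
```

```bash
python3 -c "
from h import *
here();rows((-125,-50),.022)
im=get_image('side')[190:340,200:400];cv2.imwrite('pics/s1.png',cv2.convertScaleAbs(cv2.resize(im,None,fx=4,fy=4,interpolation=2),alpha=1.7,beta=10))"
```

```text
2.98 jig [-119.   -41.2] z 0.04855193232750198 F [-0.7 -0.1  0.1] zaxis-yaw vs jig 6.524162925843782 w 0.004035938979749169 tilt 0.9668231276912171
(-125, -50) [ 1.06 -0.28  0.34]
```

View pics/s1.png

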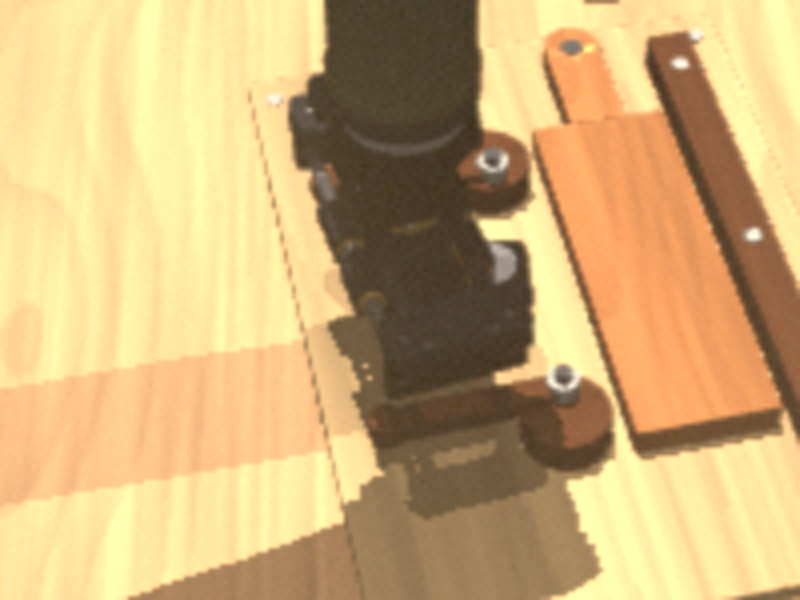

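The gripper body hides the fingertip. The lever is visible and untouched on the near side, around crop (450,410), so I'll carry on down.

Request:
play_rows(targets=[{"claw":1,"linear":[0.5,-0.14,0.05],"rotation":[0,0,0]},{"claw":1,"linear":[0.4,-0.1,0.05],"rotation":[0,0,0]},{"claw":1,"linear":[0.1,0,0],"rotation":[0,0,0]}])

```text
time: 3.28
position: [0.5079, -0.0275, 0.02]
tool_rot: [1.015, 1.346, -1.006]
ft_force: [-0.3, -0.1, -0.0]
grip_width: 0.002
```

```bash
cat >> h.py <<'E'
def plan(side,q0,q1,n,r=80,over=0,z=.022):
    "per-row shifts pushing lever of side (+1 left) from q0 to q1"
    st=get_state();m=R.from_rotvec(st["tool_rot"]).as_matrix();p=st["position"]
    for q in np.linspace(q0,q1,n+1)[1:]:
        nn=np.array([np.sin(q),side*np.cos(q)]);u=np.array([-np.cos(q),side*np.sin(q)])
        nw=m.T@np.append(M@nn,0);h=.0095*abs(nw[1])+.015*abs(nw[2])
        j=np.array([-.045,side*.085])+r/1e3*u-(.008+h-over/1e3)*nn
        w=np.append(M@j+J,z);print(round(q,2),np.round(j*1e3),np.round(m.T@(w-p)/.025,2));p=w
E
python3 -c "
from h import *
here();plan(-1,-.05,.35,4);plan(-1,.35,1.5,14)"
```

```text
3.28 jig [-127.8  -43.6] z 0.01996870025374094 F [-0.3 -0.  -0. ] zaxis-yaw vs jig 6.542565067613416 w 0.002138751567850313 tilt 1.207755067981105
0.05 [-126.  -65.] [-0.1  -0.03  0.87]
0.15 [-128.  -74.] [-0.01 -0.1   0.33]
0.25 [-128.  -81.] [-0.01 -0.07  0.29]
0.35 [-129.  -89.] [-0.01 -0.04  0.31]
0.43 [-128.  -96.] [-0.12 -0.25  2.06]
0.51 [-127. -102.] [-0.01  0.01  0.26]
0.6 [-126. -109.] [-0.01  0.03  0.27]
0.68 [-123. -115.] [-0.01  0.06  0.27]
0.76 [-121. -122.] [-0.01  0.08  0.27]
0.84 [-117. -128.] [-0.01  0.11  0.26]
0.92 [-113. -134.] [-0.01  0.13  0.26]
1.01 [-109. -139.] [-0.01  0.16  0.25]
1.09 [-104. -145.] [-0.01  0.18  0.23]
1.17 [ -98. -150.] [-0.01  0.2   0.22]
1.25 [ -92. -154.] [-0.01  0.23  0.2 ]
1.34 [ -85. -158.] [-0.01  0.25  0.18]
1.42 [ -78. -161.] [-0.01  0.26  0.16]
1.5 [ -71. -163.] [-0.    0.28  0.13]
```

Request:
play_rows(targets=[{"claw":1,"linear":[-0.05,0,0.3],"rotation":[0,0,0]},{"claw":1,"linear":[-0.05,-0.03,0.3],"rotation":[0,0,0]},{"claw":1,"linear":[-0.02,-0.05,0.3],"rotation":[0,0,0]},{"claw":1,"linear":[-0.01,-0.08,0.3],"rotation":[0,0,0]},{"claw":1,"linear":[-0.01,-0.07,0.3],"rotation":[0,0,0]},{"claw":1,"linear":[-0.01,-0.04,0.3],"rotation":[0,0,0]}])

```text
time: 3.78
position: [0.516, -0.0743, 0.0256]
tool_rot: [1.017, 1.345, -1.0]
ft_force: [0.5, 2.2, -0.6]
grip_width: 0.004
```

```bash
python3 -c "
from h import *
here();rows((-129,-89),.022)"
```

```text
3.78 jig [-127.   -91.1] z 0.025639263108983623 F [ 0.8  2.1 -0.6] zaxis-yaw vs jig 6.651753141736342 w 0.0035959822260857592 tilt 1.1989978151342962
(-129, -89) [ 0.15 -0.07 -0.09]
```

Request:
play_rows(targets=[{"claw":1,"linear":[0.1,-0.03,0.27],"rotation":[0,0,0]},{"claw":1,"linear":[0.04,0.01,0.27],"rotation":[0,0,0]},{"claw":1,"linear":[0,0.03,0.27],"rotation":[0,0,0]},{"claw":1,"linear":[0,0.06,0.27],"rotation":[0,0,0]},{"claw":1,"linear":[0,0.08,0.27],"rotation":[0,0,0]},{"claw":1,"linear":[0,0.11,0.26],"rotation":[0,0,0]}])

```text
time: 4.28
position: [0.5335, -0.1147, 0.0213]
tool_rot: [1.018, 1.347, -1.001]
ft_force: [-0.2, 3.1, 1.2]
grip_width: 0.003
```

```bash
python3 -c "
from h import *
here();rows((-117,-128),.022);plan(-1,.84,1.5,8)"
```

```text
4.28 jig [-116.1 -133.8] z 0.021343197630025772 F [0.3 3.1 1.2] zaxis-yaw vs jig 6.626359128563941 w 0.002541823102842496 tilt 1.312073333235486
(-117, -128) [-0.02 -0.01 -0.23]
0.92 [-113. -134.] [-0.03  0.11  0.  ]
1.0 [-109. -139.] [-0.01  0.16  0.25]
1.09 [-104. -145.] [-0.01  0.18  0.24]
1.17 [ -98. -149.] [-0.01  0.2   0.22]
1.25 [ -92. -154.] [-0.01  0.23  0.2 ]
1.34 [ -85. -158.] [-0.01  0.25  0.18]
1.42 [ -78. -161.] [-0.    0.27  0.16]
1.5 [ -71. -163.] [-0.    0.28  0.14]
```

```bash
python3 -c "
from h import *
im=get_image('side')[190:340,250:400];im2=get_image('top')[165:315,250:420]
g=lambda i:cv2.convertScaleAbs(cv2.resize(i,(400,400),interpolation=2),alpha=1.7,beta=10)
cv2.imwrite('pics/s2.png',np.hstack([g(im),g(im2)]))"
```

```text
(no output)
```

View pics/s2.png

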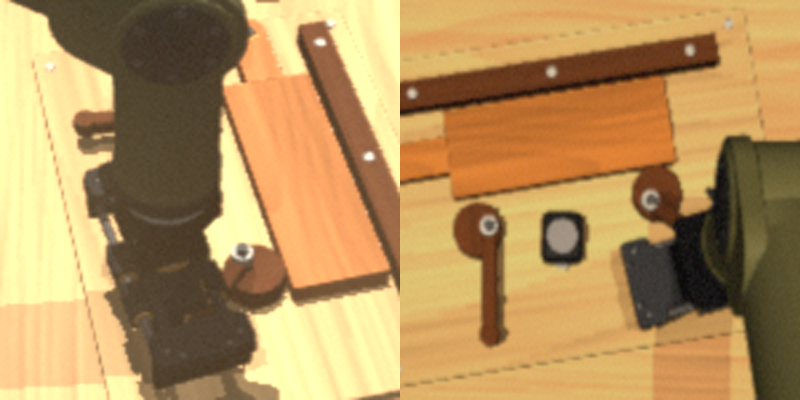

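The right lever has swung to about 50° and is following the finger. The tape and board haven't moved, so I'll continue.

Request:
play_rows(targets=[{"claw":1,"linear":[-0.02,0.15,0.05],"rotation":[0,0,0]},{"claw":1,"linear":[-0.01,0.17,0.2],"rotation":[0,0,0]},{"claw":1,"linear":[-0.01,0.19,0.22],"rotation":[0,0,0]},{"claw":1,"linear":[-0.01,0.21,0.2],"rotation":[0,0,0]},{"claw":1,"linear":[-0.01,0.23,0.18],"rotation":[0,0,0]}])

```text
time: 4.8
position: [0.5618, -0.1306, 0.0212]
tool_rot: [1.015, 1.35, -1.005]
ft_force: [-2.3, 3.0, 0.2]
grip_width: 0.006
```

```bash
python3 -c "
from h import *
here();rows((-92,-154),.022);plan(-1,1.25,1.5,5)"
```

```text
4.8 jig [ -90.6 -153.9] z 0.021218285278296736 F [-1.8  3.3  0.2] zaxis-yaw vs jig 6.59156835703292 w 0.006218435012627061 tilt 1.4235212897400322
(-92, -154) [-0.03 -0.06 -0.  ]
1.3 [ -88. -156.] [-0.03  0.09  0.1 ]
1.35 [ -84. -158.] [-0.    0.15  0.11]
1.4 [ -80. -160.] [-0.    0.16  0.1 ]
1.45 [ -75. -162.] [-0.    0.17  0.09]
1.5 [ -71. -163.] [-0.    0.17  0.08]
```

Request:
play_rows(targets=[{"claw":1,"linear":[-0.02,0.15,0.08],"rotation":[0,0,0]},{"claw":1,"linear":[0,0.17,0.09],"rotation":[0,0,0]},{"claw":1,"linear":[0,0.2,0.08],"rotation":[0,0,0]},{"claw":1,"linear":[0,0.2,0.07],"rotation":[0,0,0]},{"claw":1,"linear":[0,0.2,0.05],"rotation":[0,0,0]}])

```text
time: 5.22
position: [0.5863, -0.1349, 0.0206]
tool_rot: [1.013, 1.356, -1.012]
ft_force: [-9.4, 2.2, 7.8]
grip_width: 0.006
```

```bash
python3 -c "
from h import *
here();rows((-71,-163),.022)"
```

```text
5.22 jig [ -67.1 -161.9] z 0.02059051926115161 F [-8.9  3.6  7.8] zaxis-yaw vs jig 6.539823738330788 w 0.0061717373596065885 tilt 1.7257620711829256
(-71, -163) [-0.05 -0.16  0.02]
```

Request:
play_rows(targets=[{"claw":1,"linear":[-0.05,0.25,0],"rotation":[0,0,0]},{"claw":1,"linear":[-0.03,0.25,0],"rotation":[0,0,0]},{"claw":1,"linear":[0,0.25,0],"rotation":[0,0,0]}])

```text
time: 5.47
position: [0.587, -0.135, 0.02]
tool_rot: [0.994, 1.385, -1.045]
ft_force: [-20.7, -1.4, 15.9]
grip_width: 0.005
```

```bash
python3 -c "
from h import *
here()"
```

```text
5.47 jig [ -66.4 -162.1] z 0.019998056685997967 F [-20.7   1.8  15.9] zaxis-yaw vs jig 6.306752222645415 w 0.004642670099996906 tilt 3.8415469792771537
```

The arm is stalled against the stop at about 20 N. I'll back off, lift and cross to the left lever.

Request:
play_rows(targets=[{"claw":1,"linear":[-0.1,-0.5,-0.05],"rotation":[0,0,0]},{"claw":1,"linear":[-0.3,-0.5,0],"rotation":[0,0,0]},{"claw":1,"linear":[-0.8,-0.2,0],"rotation":[0,0,0]},{"claw":1,"linear":[-1,0,0],"rotation":[0,0,0]},{"claw":1,"linear":[-1,0,0],"rotation":[0,0,0]},{"claw":1,"linear":[-0.6,0,-0.5],"rotation":[0,0,0]}])

```text
time: 5.97
position: [0.5626, -0.1388, 0.1173]
tool_rot: [0.995, 1.377, -1.052]
ft_force: [0.5, -0.5, 0.1]
grip_width: 0.008
```

```bash
python3 -c "
from h import *
here();rows((-123,45),.1)"
```

```text
5.97 jig [ -91.1 -162.1] z 0.11734263867737321 F [ 0.4 -0.6  0.1] zaxis-yaw vs jig 5.960570919340379 w 0.007516446782501031 tilt 3.6909130628145803
(-123, 45) [ 0.9  -0.37 -8.35]
```

Request:
play_rows(targets=[{"claw":1,"linear":[0,-0.05,-0.85],"rotation":[0,0,0]},{"claw":1,"linear":[0,-0.05,-0.85],"rotation":[0,0,0]},{"claw":1,"linear":[0,-0.05,-0.85],"rotation":[0,0,0]},{"claw":1,"linear":[0,-0.05,-0.85],"rotation":[0,0,0]},{"claw":1,"linear":[0,-0.05,-0.85],"rotation":[0,0,0]},{"claw":1,"linear":[0,-0.05,-0.85],"rotation":[0,0,0]},{"claw":1,"linear":[0,-0.05,-0.85],"rotation":[0,0,0]},{"claw":1,"linear":[0,-0.05,-0.85],"rotation":[0,0,0]},{"claw":1,"linear":[0,-0.05,-0.85],"rotation":[0,0,0]}])

```text
time: 6.72
position: [0.5229, 0.0403, 0.1327]
tool_rot: [1.012, 1.327, -1.04]
ft_force: [0.5, 0.3, 0.1]
grip_width: 0.009
```

```bash
cat >> h.py <<'E'
def level():
    m=R.from_rotvec(get_state()["tool_rot"]).as_matrix();d=m.T@np.array([0,0,-1.]);v=np.cross([1,0,0],d)
    print("level rot units",np.round(v/(np.pi/2),3))
E
python3 -c "
from h import *
here();rows((-123,45),.022);level()
im=get_image('side')[190:340,250:400];im2=get_image('top')[165:315,250:420]
g=lambda i:cv2.convertScaleAbs(cv2.resize(i,(400,400),interpolation=2),alpha=1.7,beta=10)
cv2.imwrite('pics/s3.png',np.hstack([g(im),g(im2)]))"
```

```text
6.72 jig [-102.4   21. ] z 0.1326649888056444 F [0.5 0.2 0.1] zaxis-yaw vs jig 5.2391058181442505 w 0.008721877477366807 tilt 1.091612496924811
(-123, 45) [ 4.44 -0.65 -1.04]
level rot units [-0.     0.001  0.012]
```

View pics/s3.png

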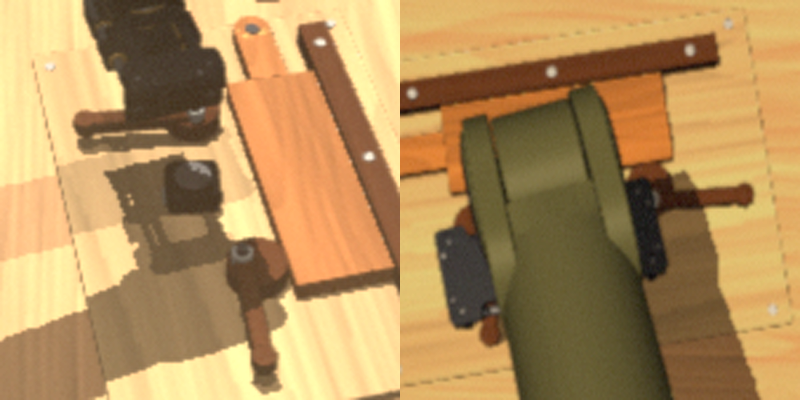

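The right lever now points along the jig's -y, at its stop. The tape hasn't moved. Next I'll descend inside the left lever.

Request:
play_rows(targets=[{"claw":1,"linear":[0.3,-0.35,-0.5],"rotation":[0,0,0.012]},{"claw":1,"linear":[0.6,-0.3,-0.5],"rotation":[0,0,0]},{"claw":1,"linear":[0.8,0,0],"rotation":[0,0,0]},{"claw":1,"linear":[0.8,0,0],"rotation":[0,0,0]},{"claw":1,"linear":[0.5,0,0],"rotation":[0,0,0]}])

```text
time: 7.23
position: [0.5123, 0.062, 0.0628]
tool_rot: [1.027, 1.295, -1.005]
ft_force: [-0.2, 0.3, 0.5]
grip_width: 0.003
```

```bash
python3 -c "
from h import *
here();rows((-123,45),.022);level()"
```

```text
7.23 jig [-109.4   44.1] z 0.06282272747908965 F [-0.2  0.4  0.5] zaxis-yaw vs jig 5.635200973395847 w 0.0025039814265847443 tilt 1.5379613376742443
(-123, 45) [ 1.62 -0.58 -0.11]
level rot units [ 0.     0.007 -0.016]
```

Request:
play_rows(targets=[{"claw":1,"linear":[0.4,-0.35,0],"rotation":[0,0.007,-0.016]},{"claw":1,"linear":[0.6,-0.3,0],"rotation":[0,0,0]},{"claw":1,"linear":[0.5,0,0],"rotation":[0,0,0]},{"claw":1,"linear":[0.1,0,0],"rotation":[0,0,0]}])

```text
time: 7.57
position: [0.4997, 0.0541, 0.0201]
tool_rot: [1.022, 1.318, -1.021]
ft_force: [-0.4, -0.8, -0.5]
grip_width: 0.004
```

```bash
python3 -c "
from h import *
here();rows((-123,45),.022);plan(1,-.05,.75,10)"
```

```text
7.57 jig [-123.2   38.3] z 0.020083289527316694 F [-0.5 -0.8 -0.5] zaxis-yaw vs jig 5.471933637380813 w 0.0037172731886618102 tilt 0.015343086974643523
(-123, 45) [-0.08  0.03 -0.27]
0.03 [-126.   63.] [-0.08 -0.   -1.01]
0.11 [-127.   69.] [-0.   -0.04 -0.24]
0.19 [-128.   75.] [-0.   -0.02 -0.25]
0.27 [-129.   82.] [-0.    0.   -0.26]
0.35 [-129.   88.] [-0.    0.02 -0.26]
0.43 [-128.   95.] [-0.    0.04 -0.26]
0.51 [-127.  102.] [-0.    0.07 -0.26]
0.59 [-126.  108.] [ 0.    0.09 -0.26]
0.67 [-123.  115.] [ 0.    0.11 -0.25]
0.75 [-121.  121.] [ 0.    0.14 -0.24]
```

Request:
play_rows(targets=[{"claw":1,"linear":[-0.03,0,-0.3],"rotation":[0,0,0]},{"claw":1,"linear":[-0.03,0,-0.35],"rotation":[0,0,0]},{"claw":1,"linear":[0,-0.03,-0.35],"rotation":[0,0,0]},{"claw":1,"linear":[0,-0.04,-0.25],"rotation":[0,0,0]},{"claw":1,"linear":[0,-0.02,-0.25],"rotation":[0,0,0]},{"claw":1,"linear":[0,0,-0.26],"rotation":[0,0,0]}])

```text
time: 8.07
position: [0.4893, 0.0988, 0.0239]
tool_rot: [1.025, 1.313, -1.02]
ft_force: [0.8, -3.4, -0.8]
grip_width: 0.013
```

```bash
python3 -c "
from h import *
here();rows((-129,88),.022)"
```

```text
8.07 jig [-126.4   84. ] z 0.023879470996137783 F [ 0.3 -3.5 -0.8] zaxis-yaw vs jig 5.33286528962328 w 0.012573027301022055 tilt 0.27706991458693775
(-129, 88) [ 0.07 -0.09 -0.17]
```

Request:
play_rows(targets=[{"claw":1,"linear":[0.03,-0.05,-0.26],"rotation":[0,0,0]},{"claw":1,"linear":[0.03,0.02,-0.26],"rotation":[0,0,0]},{"claw":1,"linear":[0,0.04,-0.26],"rotation":[0,0,0]},{"claw":1,"linear":[0,0.07,-0.26],"rotation":[0,0,0]},{"claw":1,"linear":[0,0.09,-0.26],"rotation":[0,0,0]},{"claw":1,"linear":[0,0.11,-0.25],"rotation":[0,0,0]}])

```text
time: 8.57
position: [0.487, 0.1391, 0.0232]
tool_rot: [1.023, 1.307, -1.022]
ft_force: [1.4, -2.4, 0.9]
grip_width: 0.004
```

```bash
python3 -c "
from h import *
here();rows((-121,121),.022);plan(1,.75,1.5,9)"
```

```text
8.57 jig [-122.5  124.2] z 0.023233034291879687 F [ 1.  -2.6  0.9] zaxis-yaw vs jig 5.267039190851237 w 0.0044840232438118225 tilt 0.5310513491859289
(-121, 121) [0.05 0.05 0.13]
0.83 [-117.  128.] [ 0.05  0.23 -0.12]
0.92 [-113.  134.] [-0.    0.19 -0.23]
1.0 [-108.  140.] [-0.    0.22 -0.21]
1.08 [-102.  145.] [ 0.    0.24 -0.2 ]
1.17 [-96. 150.] [ 0.    0.26 -0.17]
1.25 [-90. 154.] [ 0.    0.28 -0.15]
1.33 [-83. 158.] [ 0.    0.29 -0.12]
1.42 [-75. 161.] [ 0.   0.3 -0.1]
1.5 [-68. 164.] [ 0.    0.29 -0.07]
```

Request:
play_rows(targets=[{"claw":1,"linear":[0.05,0.2,-0.12],"rotation":[0,0,0]},{"claw":1,"linear":[0,0.2,-0.22],"rotation":[0,0,0]},{"claw":1,"linear":[0,0.22,-0.21],"rotation":[0,0,0]},{"claw":1,"linear":[0,0.24,-0.2],"rotation":[0,0,0]},{"claw":1,"linear":[0,0.26,-0.17],"rotation":[0,0,0]}])

```text
time: 8.98
position: [0.5076, 0.1717, 0.0206]
tool_rot: [1.02, 1.311, -1.026]
ft_force: [-1.3, -2.2, 0.3]
grip_width: 0.004
```

```bash
python3 -c "
from h import *
here();rows((-96,150),.022)"
```

```text
8.98 jig [-97.  153.2] z 0.020641293398476937 F [-1.6 -2.   0.3] zaxis-yaw vs jig 5.306224191528852 w 0.003516927733305368 tilt 0.39078109510596687
(-96, 150) [-0.05  0.03  0.13]
```

Request:
play_rows(targets=[{"claw":1,"linear":[-0.03,0.28,-0.06],"rotation":[0,0,0]},{"claw":1,"linear":[0,0.28,-0.1],"rotation":[0,0,0]},{"claw":1,"linear":[0,0.27,-0.08],"rotation":[0,0,0]},{"claw":1,"linear":[0,0.25,-0.05],"rotation":[0,0,0]}])

```text
time: 9.32
position: [0.5321, 0.1879, 0.0202]
tool_rot: [1.016, 1.316, -1.029]
ft_force: [-6.4, -4.0, 5.3]
grip_width: 0.011
```

```bash
python3 -c "
from h import *
here();rows((-68,164),.022);level()"
```

```text
9.32 jig [-70.3 165.4] z 0.02015380929384487 F [-6.9 -3.   5.3] zaxis-yaw vs jig 5.374071844137556 w 0.01053582757777368 tilt 0.4461069949540625
(-68, 164) [-0.07  0.08  0.06]
level rot units [-0.     0.004  0.003]
```

Request:
play_rows(targets=[{"claw":1,"linear":[-0.05,0.25,0],"rotation":[0,0,0]},{"claw":1,"linear":[-0.03,0.25,0],"rotation":[0,0,0]},{"claw":1,"linear":[0,0.25,0],"rotation":[0,0,0]},{"claw":1,"linear":[-0.02,0.25,0],"rotation":[0,0,0]}])

```text
time: 9.65
position: [0.5343, 0.1894, 0.018]
tool_rot: [0.98, 1.344, -1.073]
ft_force: [-17.5, -7.4, 12.5]
grip_width: 0.006
```

```bash
python3 -c "
from h import *
here()"
```

```text
9.65 jig [-67.8 166.5] z 0.0179635758744901 F [-18.5  -4.6  12.5] zaxis-yaw vs jig 5.331673296791088 w 0.005539255096943013 tilt 3.5243771895937694
```

Request:
play_rows(targets=[{"claw":1,"linear":[-0.1,-0.5,0.05],"rotation":[0,0,0]},{"claw":1,"linear":[-0.3,-0.5,0],"rotation":[0,0,0]},{"claw":1,"linear":[-0.8,-0.2,0],"rotation":[0,0,0]},{"claw":1,"linear":[-1,0,0],"rotation":[0,0,0]},{"claw":1,"linear":[-1,0,0],"rotation":[0,0,0]},{"claw":1,"linear":[-1,0,0],"rotation":[0,0,0]},{"claw":1,"linear":[-0.8,0,0.5],"rotation":[0,0,0]},{"claw":1,"linear":[-0.5,0,1],"rotation":[0,0,0]},{"claw":1,"linear":[-0.5,0,1],"rotation":[0,0,0]},{"claw":1,"linear":[0,0,1],"rotation":[0,0,0]}])

```text
time: 10.48
position: [0.5413, 0.115, 0.1795]
tool_rot: [0.986, 1.354, -1.042]
ft_force: [0.7, 0.7, 0.5]
grip_width: 0.002
```

Request:
play_rows(targets=[{"claw":1,"linear":[0,0,1],"rotation":[0,0,0]},{"claw":1,"linear":[0,0,1],"rotation":[0,0,0]},{"claw":1,"linear":[0,0,1],"rotation":[0,0,0]},{"claw":1,"linear":[0,0,1],"rotation":[0,0,0]},{"claw":1,"linear":[0,0,1],"rotation":[0,0,0]},{"claw":1,"linear":[0,0,1],"rotation":[0,0,0]},{"claw":1,"linear":[0,0,1],"rotation":[0,0,0]},{"claw":1,"linear":[0,0,1],"rotation":[0,0,0]},{"claw":1,"linear":[0,0,1],"rotation":[0,0,0]},{"claw":1,"linear":[0,0,1],"rotation":[0,0,0]}])

```text
time: 11.32
position: [0.6267, -0.1312, 0.1879]
tool_rot: [1.002, 1.333, -1.012]
ft_force: [0.1, 0.0, 0.2]
grip_width: 0.006
```

Request:
play_rows(targets=[{"claw":1,"linear":[0,-0.4,0.9],"rotation":[0,0,0]},{"claw":1,"linear":[0,-0.4,0.9],"rotation":[0,0,0]},{"claw":1,"linear":[0,-0.4,0.9],"rotation":[0,0,0]},{"claw":1,"linear":[0,-0.4,0.9],"rotation":[0,0,0]},{"claw":1,"linear":[0,-0.4,0.9],"rotation":[0,0,0]},{"claw":1,"linear":[0,-0.4,0.9],"rotation":[0,0,0]},{"claw":1,"linear":[0,0,0],"rotation":[0,0,0]}])

```text
time: 11.9
position: [0.6149, -0.2915, 0.1896]
tool_rot: [1.013, 1.314, -1.006]
ft_force: [-1.0, -2.0, 0.5]
grip_width: 0.008
```

```bash
python3 -c "
from h import *
here()
im=get_image('side')[190:340,250:440];im2=get_image('top')[165:315,220:420]
g=lambda i,w:cv2.convertScaleAbs(cv2.resize(i,(w,300*w//400),interpolation=2),alpha=1.7,beta=10)
cv2.imwrite('pics/s4.png',g(im,760));cv2.imwrite('pics/t4.png',g(im2,800))"
```

```text
11.9 jig [ -63.3 -321.1] z 0.18955881859025245 F [-1.3 -1.8  0.5] zaxis-yaw vs jig 6.267802847973413 w 0.008128374146311615 tilt 0.596650206118285
```

View pics/t4.png

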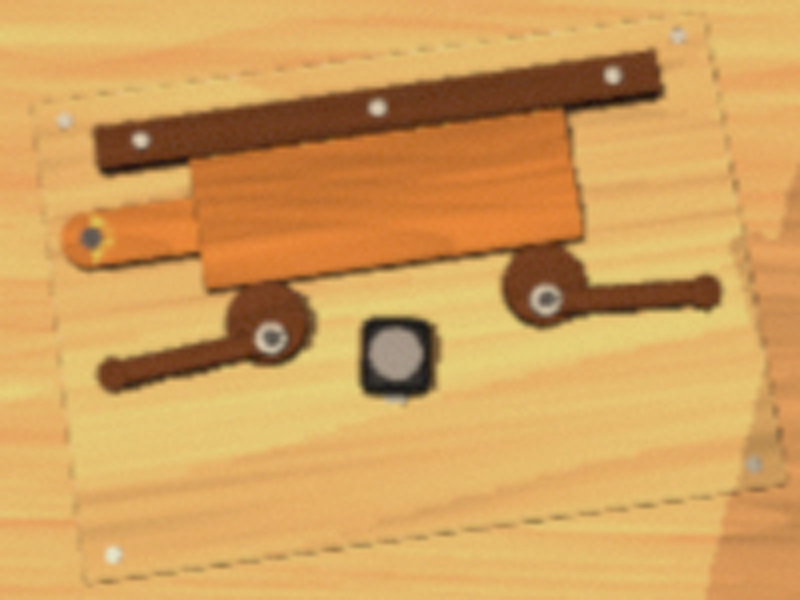

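View pics/s4.png

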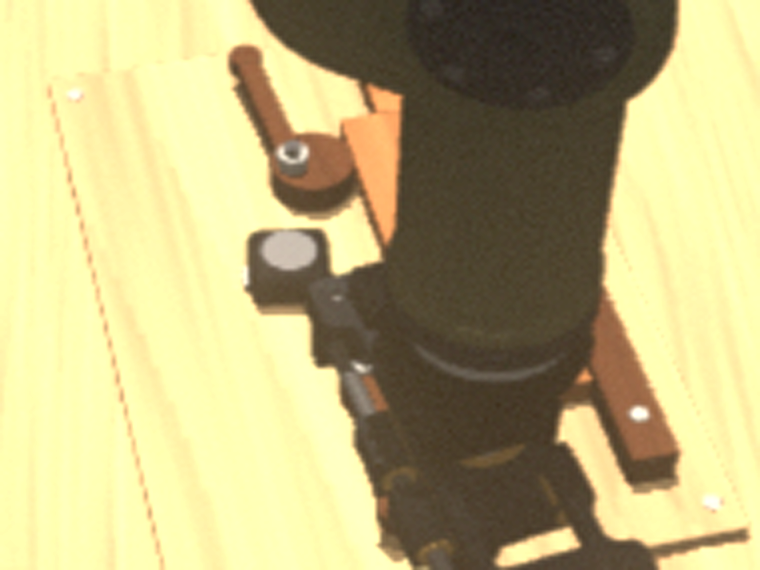

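In the top view the board is flush with the fence, with no shadow gap, and both levers are out. The left lever's round end is at crop (113,375) and the right one's at (707,291). I'll compute both angles against the 1.38 rad threshold.

```bash
python3 -c "
from h import *
for e,sd in(((248.25,258.75),1),((396.75,237.75),-1)):
  t=tojig(unp('top',e,.043))*1e3; d=t-np.array([-45,sd*85]); b=tojig(unp('top',(287.75,249.5) if sd>0 else (356.5,239.75),.053))*1e3
  print(t,b,np.arctan2(sd*d[1],-d[0]),np.arctan2(sd*(t-b)[1],-(t-b)[0]))
for p in ((191,158),(563,108),(190,157),(656,97)):
  print('edge',tojig(unp('top',(220+p[0]/4,165+p[1]/4),.032))*1e3)
"
```

```text
[-53.7274683  184.83003761] [-45.63905312  85.82491853] 1.483594761622378 1.4892804223007867
[ -51.07646739 -182.67910655] [-44.33308187 -83.0523725 ] 1.5086679215351535 1.5032129054331245
edge [ 78.33781758 122.75133776]
edge [  78.76532153 -114.05646233]
edge [ 79.06748049 123.30160966]
edge [  77.9029889  -173.31191468]
```

```bash
python3 -c "
from bench import *
print(close_job())"
```

```text
the job is handed in; nothing more can be done
None
```

The board is clamped against the fence and the job is handed in, about 12 s into the 61 s limit. I pushed the right cam lever and then the left one outward with the closed fingertip until each stalled at its stop, at about 18–21 N sideways. Then I lifted clear.

**Levers:** the last top view puts the left lever at about 1.49 rad and the right at about 1.50 rad; both need more than 1.38.

**Board:** both ends of its fence edge lie within about 1 mm of the same line as the fence, with no visible gap. The pictures can't show how hard it presses on the fence, so I couldn't check the 1 N requirement directly.

**Bystanders:** the tape measure is at the same pixels as at the start. I planned the path to stay clear of the hammer and cork block, but did not check them in the last pictures.

**Oddities:**
- One plate corner disagreed with the fitted jig pose by about 7 mm, probably because I misread it.
- In the side view the arm hid the right lever and most of the board.
- Each final push tilted the tool by about 4° and added 12–16 N of vertical force, well under the 120 N wrist limit.

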